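# Snap the pencil box's lid shut all round

## Robot

A 6-joint arm with a two-finger parallel gripper is mounted at the origin on the work surface. World frame = base frame: x ahead of the robot, y to its left, z up, the work surface at z = 0. Lengths are in m, angles in rad, forces in N, time in s.
With the tool pointing down it reaches from about 0.35 to 0.975 m from the base axis. Payload 4.9 kg.
Tool frame: the origin (TCP) lies on the centre line of the jaws, within the pads' length; the fingertips stand 14 mm ahead of it and the grasp point (between the pads) lies 5 mm behind it; z points along the fingers, y is the line along which they close (so a half turn about z gives the same grasp; the last joint's range is limited). The gripper opens to 85 mm and grips with 20 to 120 N. Pads are 22 mm wide; open, the fingers measure 114 mm over their backs; the gripper's body (76 mm by 85 mm) begins 54 mm behind the grasp point. The pads swing forward as they close: fully open they stand 13 mm farther back than shut.
Start: joints at [1.162, 0.053, 1.613, -0, 1.476, -0.119], TCP at [0.179, 0.599, 0.245] pointing down, gripper open.
Joint ranges: [-3.01, 3.01], [-1.01, 2.22], [0.06, 2.58], [-1.02, 4.17], [0.09, 2.62], [-3.14, 3.14]. Speed limits (rad/s): [2.57, 2.57, 3.14, 3.14, 3.14, 3.14].

## Interface

Orientations are given as a unit quaternion [w, x, y, z].
In Python, from plant import * gives the robot as it stands.
- The arm moves only by the tool send_rows, never from a script. Its argument "steps" is a list of rows, each an object with "translation": the shift along the tool's x, y, z in cm, a list of three; "delta_rot": the turn, a rotation vector about the tool's x, y, z in rad, a list of three; "jaw": the finger opening in cm, from 0 to 8.54. In form: [{"translation": [dx, dy, dz], "delta_rot": [rx, ry, rz], "jaw": jaw}, ...]. A call has exactly 8 rows; each row is the pose to reach, as a shift and turn from the pose commanded when the call began, along the tool's axes at that moment; what a row does not reach only later rows make up. A row lasts 1/10 s, in which the tool goes at most 50 mm and 8.59 degrees, less where a joint would pass 70% of its speed; a pose out of reach is approached as far as the arm can. A call with a gripper value outside its range is refused whole. The fingers move at their own pace and stop on an object; the grip force is fixed at half the most. Time passes only in rows, so rows that repeat a pose let the fingers close, or fill a call up. It gives the time, the measured TCP pose, the force, the opening and the grip force at its end, in the units of the state.
- state(): the state, without advancing time (a new reading comes with each control period).
- grab_frame(name): name is "side" or "top"; returns a dict with "pixels" (420x560x3 uint8, blue, green, red), "range_z" (420x560 float32, m along the optical axis (not along the pixel's ray), 0 where there is no reading), "fx", "fy", "cx", "cy" (pixels), "rvec" (rotation vector, rad) and "tvec" (3), from world to camera coordinates, as OpenCV has them. Camera axes: x right, y down, z forward; pixel columns grow to the right and rows downward; lengths in m; the calibration is good to about 2 mm. A picture is of the moment at which its call begins.
- job_done(): hands the job in; it is judged then, once.
The state is a dict: "time": time; "joint_pos": joint angles; "joint_vel": joint speeds; "joint_efforts": joint torques, N m; "tool_pos": TCP position; "tool_rot": TCP orientation; "contact_force": force on the tool from outside, world axes, zero at the start; "ft_torque": the same for the moment, N m; "gripper_width": opening from 0.0 (shut) to 1.0 (fully open); "grasp_force": force on a finger pad.
Only numpy, scipy, OpenCV 4.12 (cv2) and the standard library are available. Lean on these libraries where they do the work, as an engineer would, in place of code of your own. Each camera call takes 0.05 s, during which the arm holds its last target. There are 200 camera calls.

## Task

The lid of the blue pencil box is only resting on: go round its white rim and press each of the four sections down with the fingertips until every one has snapped fully shut. Only press: do not pick the box up, tip it or shove it out of its place, and leave the eraser, sharpener, dish and pencil cup where they stand. Finish with the hand clear of everything.

Things in the scene. Friction and masses are not known exactly. Their poses are not given: they have to be found in the camera images.
- pencil_box: loose blue plastic pencil box, 160 mm along its x, 120 mm along its y, about 0.6 kg; origin at the centre of its underside, z up. Walls 46 mm high. On top, a clear fixed window (115 x 75 mm, top 54 mm above the desk) framed by the lid's white rim: four separate sections, 22 mm wide, flush with the walls, each moving 8 mm straight down. A red seal shows under a section not yet shut
- clip_front_top (a point): centre of the top face of the white rim section on the box's -x side, 22 x 75 mm (long along the box's y); at (-69, 0) mm in the box's x, y. Its top is 64 mm above the desk when unsnapped, 56 mm when shut
- clip_front (a joint): how far that section (on the box's -x side) is pressed down, in m: 0 fully up, 0.008 shut against its stop. A spring catch holds it at either end: pushing meets up to about 7 N, and past half way (0.004) it snaps down by itself; pushed less far it springs back up
- clip_back_top (a point): centre of the top face of the white rim section on the box's +x side, 22 x 75 mm (long along the box's y); at (69, 0) mm in the box's x, y. Its top is 64 mm above the desk when unsnapped, 56 mm when shut
- clip_back (a joint): how far that section (on the box's +x side) is pressed down, in m: 0 fully up, 0.008 shut against its stop. A spring catch holds it at either end: pushing meets up to about 7 N, and past half way (0.004) it snaps down by itself; pushed less far it springs back up
- clip_left_top (a point): centre of the top face of the white rim section on the box's +y side, 160 x 22 mm (long along the box's x); at (0, 49) mm in the box's x, y. Its top is 64 mm above the desk when unsnapped, 56 mm when shut
- clip_left (a joint): how far that section (on the box's +y side) is pressed down, in m: 0 fully up, 0.008 shut against its stop. A spring catch holds it at either end: pushing meets up to about 7 N, and past half way (0.004) it snaps down by itself; pushed less far it springs back up
- clip_right_top (a point): centre of the top face of the white rim section on the box's -y side, 160 x 22 mm (long along the box's x); at (0, -49) mm in the box's x, y. Its top is 64 mm above the desk when unsnapped, 56 mm when shut
- clip_right (a joint): how far that section (on the box's -y side) is pressed down, in m: 0 fully up, 0.008 shut against its stop. A spring catch holds it at either end: pushing meets up to about 7 N, and past half way (0.004) it snaps down by itself; pushed less far it springs back up
- eraser: loose pink eraser, 55 x 22 x 12 mm, origin under its centre
- sharpener: loose chrome pencil sharpener, 28 x 18 x 13 mm, origin under its centre
- dish: loose small white ceramic dish, 84 mm across, 22 mm high, origin under its centre
- pencil_cup: loose matte black pencil cup, 78 mm across, 100 mm high, pencils standing in it up to about 155 mm; origin under its centre
Things that resemble listed ones, but are neither listed nor needed, are in the scene too. There is more than one size of the pencil_box; the job needs the largest.

How it is judged:
By the outcome, as a careful person would: the job done as asked, in the order asked, and still so for the second after the job is handed in, with the robot touching nothing.
It also fails if it takes over 40 s, if anything falls off the work surface, if the arm or the gripper's body presses on something with over 40 N, if the wrist force passes 120 N, or if a joint passes its speed limit or range.

## Working session

There is one attempt and no reset: what is moved stays moved. The work goes in short steps, Python scripts to look and compute and a tool call to move; the robot and the scene stay as the last step left them, time stands still between calls to the robot, and variables do not carry over. Pictures are saved under pics/ and viewed, at most 10 in all, crops included, and the job is handed in when it is done.

Besides the shell and the picture viewer there is one more tool, called after "Request:" by a JSON object that holds its "method" and its "body". send_rows: Moves the arm, as the interface text tells. Its arguments: {"type":"object","properties":{"steps":{"type":"array","items":{"type":"object","properties":{"translation":{"type":"array","items":{"type":"number"}},"delta_rot":{"type":"array","items":{"type":"number"}},"jaw":{"type":"number"}}}}},"required":["steps"]}

```bash
mkdir -p pics
python3 - <<'E'
from plant import *
import cv2,numpy as np,pickle
for n in("top","side"):
    f=grab_frame(n);cv2.imwrite(f"pics/{n}0.png",f["pixels"]);pickle.dump(f,open(n+"0.pkl","wb"))
    R=cv2.Rodrigues(np.array(f["rvec"],float))[0];print(n,-R.T@np.array(f["tvec"]).ravel(),R[2],f["fx"])
print(state())
E
```

```text
top [ 0.39751554 -0.11717306  1.01001342] [ 0.19175601  0.0099567  -0.98139212] 390.9142127304215
side [0.26369395 0.68150336 1.04758303] [ 0.23848435 -0.61312095 -0.75313207] 540.781753868861
{'time': 0.1, 'joint_pos': array([ 1.16203658e+00,  5.33027081e-02,  1.61415668e+00,  2.65286612e-05,
        1.47602016e+00, -1.19027768e-01]), 'joint_vel': array([-0.00068043, -0.00241542, -0.00282562, -0.00038419,  0.00204329,
        0.00097512]), 'joint_efforts': array([-8.78288375e-06, -3.94908071e+01, -3.71363068e+01, -6.11117207e-05,
        3.98165721e-03, -1.32191857e-05]), 'tool_pos': array([0.17835211, 0.59844656, 0.24417859]), 'tool_rot': array([-2.58836538e-04,  1.44361015e-01,  9.89524637e-01, -9.07341997e-04]), 'contact_force': array([0.04146446, 0.50422883, 0.24937791]), 'ft_torque': array([ 0.0098115 , -0.00840081, -0.06027818]), 'grasp_force': 0.0, 'gripper_width': 1.0005081175283357}
```

View pics/top0.png

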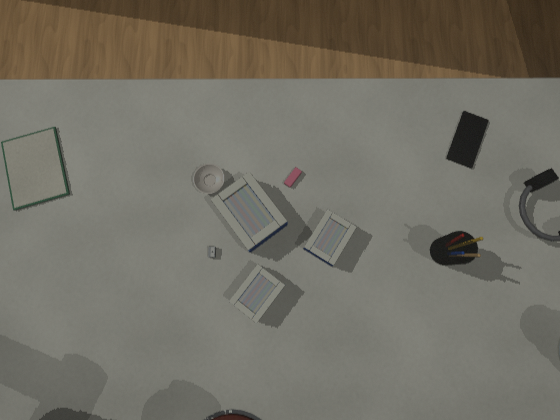

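View pics/side0.png

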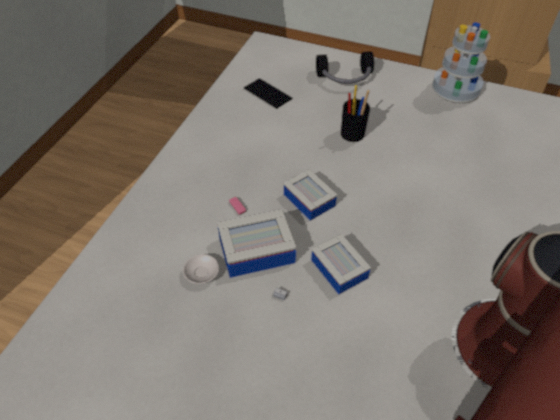

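Top view: the box candidates are at (248,212), (330,237) and (257,293). The first is clearly the largest. The dish at (209,179) sits next to its corner, the eraser is at (293,177), and the sharpener is at (212,252). The side view shows the same three boxes at (257,242), (310,194) and (340,263). Next I'll measure them and confirm with a crop.

```bash
cat > h.py <<'E'
import cv2,numpy as np
def cloud(f):
    R=cv2.Rodrigues(np.array(f["rvec"],float))[0];t=np.array(f["tvec"]).ravel()
    v,u=np.indices(f["range_z"].shape);z=f["range_z"]
    P=np.stack([(u-f["cx"])/f["fx"]*z,(v-f["cy"])/f["fy"]*z,z],-1)
    return (P-t)@R
E
python3 - <<'E'
import pickle,cv2,numpy as np
from h import *
for n in("top","side"):
    f=pickle.load(open(n+"0.pkl","rb"));P=cloud(f);z=P[...,2]
    desk=z[200:260,100:180] if n=="top" else z[150:200,180:215]
    print(n,"desk",np.median(desk))
    m=((z>0.04)&(z<0.075)&(f["range_z"]>0)).astype(np.uint8)
    k,l,s,c=cv2.connectedComponentsWithStats(m)
    for i in range(1,k):
        if s[i,4]<400: continue
        Q=P[l==i]; r=cv2.minAreaRect((Q[:,:2]*1000).astype(np.float32))
        print(c[i].round(),s[i,4],[np.round(a,1) for a in r],np.percentile(Q[:,2],[5,50,95]).round(4))
    if n=="side": pass
f=pickle.load(open("side0.pkl","rb"))
a=cv2.resize(f["pixels"][175:300,170:380],None,fx=3.5,fy=3.5,interpolation=cv2.INTER_CUBIC)
cv2.imwrite("pics/crop.png",a)
E
```

```text
top desk 0.00013010163685012974
[539. 197.] 639 [array([ 612.4, -762.8]), array([ 92.1, 182.4]), np.float64(88.4)] [0.0404 0.0472 0.0706]
[249. 211.] 3073 [array([590.4, -35.5]), array([160.6, 120. ]), np.float64(37.1)] [0.0517 0.0615 0.0663]
[330. 237.] 941 [array([ 526.5, -238.4]), array([ 85.3, 113.9]), np.float64(58.1)] [0.0408 0.0453 0.0483]
[257. 293.] 962 [array([389.1, -57.7]), array([ 85.2, 113.4]), np.float64(52.8)] [0.0414 0.0453 0.0482]
side desk -0.00033112005921826057
[496.  21.] 1050 [array([  188.7, -1239.4]), array([374.8,  27.7]), np.float64(3.0)] [0.0424 0.0582 0.0736]
[457.  83.] 788 [array([ 250.8, -841.7]), array([148.3, 123.6]), np.float64(0.2)] [0.0411 0.0455 0.0607]
[310. 189.] 722 [array([ 527.2, -238.6]), array([ 89.2, 117.4]), np.float64(57.9)] [0.0407 0.0449 0.0487]
[255. 238.] 3142 [array([590.6, -34.7]), array([160.5, 124.2]), np.float64(37.3)] [0.0456 0.0591 0.0661]
[341. 259.] 924 [array([390.5, -57.6]), array([ 87.6, 115.5]), np.float64(52.3)] [0.041  0.045  0.0486]
[491. 343.] 537 [array([48.4, 28.8]), array([ 30.6, 110.6]), np.float64(32.1)] [0.0419 0.0577 0.0732]
```

View pics/crop.png

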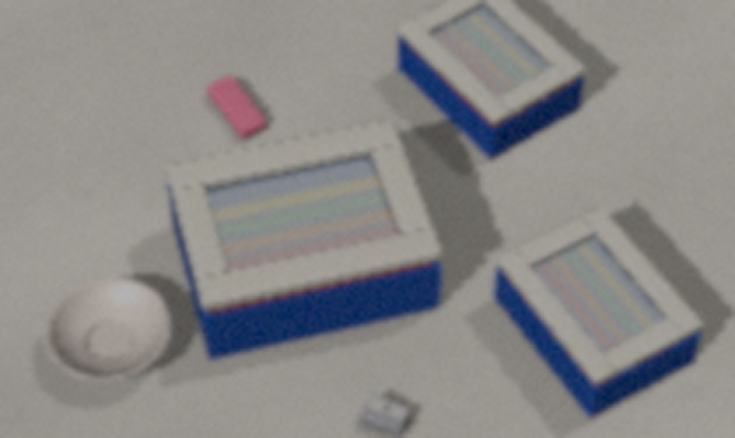

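The crop confirms it: the box at top (248,212) / side (257,242) measures 160 x 120 mm with a rim height of 64 mm, and its red seal is visible. The other two are 114 x 85 mm and about 48 mm high, with the sizes too small to match. The target is centred at (590.5, -35) mm with its long axis at 37.2°. I'll press with closed fingers, tool x along the box's y.

```bash
cat >> h.py <<'E'
from scipy.spatial.transform import Rotation as Ro
C=np.array([.5905,-.035]);A=np.radians(37.2)
S=dict(front=(-.073,0),back=(.073,0),left=(0,.051),right=(0,-.051))
def go(s,name,z):
    w,x,y,q=s["tool_rot"];R=Ro.from_quat([x,y,q,w])
    b=S[name];c,d=np.cos(A),np.sin(A);xy=C+[c*b[0]-d*b[1],d*b[0]+c*b[1]]
    X=np.array([-d,c,0]);Z=np.array([0,0,-1.]);G=Ro.from_matrix(np.stack([X,np.cross(Z,X),Z],1))
    print(name,"at",xy.round(4),"cm",(R.inv().apply([*xy,z]-s["tool_pos"])*100).round(2),"rot",(R.inv()*G).as_rotvec().round(3))
    print("t",s["time"],"tcp",s["tool_pos"].round(4),"F",s["contact_force"].round(1))
E
python3 - <<'E'
from plant import *
from h import *
s=state()
for k in S: go(s,k,.1)
E
```

```text
front at [ 0.5324 -0.0791] cm [-53.29 -54.79  14.51] rot [-0.002  0.     0.632]
t 0.1 tcp [0.1784 0.5984 0.2442] F [0.  0.5 0.2]
back at [0.6486 0.0091] cm [-61.91 -43.01  14.48] rot [-0.002  0.     0.632]
t 0.1 tcp [0.1784 0.5984 0.2442] F [0.  0.5 0.2]
left at [0.5597 0.0056] cm [-53.48 -45.89  14.49] rot [-0.002  0.     0.632]
t 0.1 tcp [0.1784 0.5984 0.2442] F [0.  0.5 0.2]
right at [ 0.6213 -0.0756] cm [-61.71 -51.91  14.5 ] rot [-0.002  0.     0.632]
t 0.1 tcp [0.1784 0.5984 0.2442] F [0.  0.5 0.2]
```

Request:
{"method": "send_rows", "body": {"steps": [{"translation":[-3,-2.6,0.5],"delta_rot":[0,0,0.1],"jaw":0},{"translation":[-6.5,-5.5,1],"delta_rot":[0,0,0.2],"jaw":0},{"translation":[-10,-8.6,2],"delta_rot":[0,0,0.3],"jaw":0},{"translation":[-13.5,-11.6,3],"delta_rot":[0,0,0.4],"jaw":0},{"translation":[-17,-14.6,4],"delta_rot":[0,0,0.5],"jaw":0},{"translation":[-20.5,-17.6,5],"delta_rot":[0,0,0.6],"jaw":0},{"translation":[-24,-20.6,5.5],"delta_rot":[0,0,0.632],"jaw":0},{"translation":[-27.5,-23.6,6],"delta_rot":[0,0,0.632],"jaw":0}]}}

```text
time: 0.9
tool_pos: [0.3749, 0.2923, 0.1844]
tool_rot: [-0.0, 0.445, 0.896, -0.0]
contact_force: [0.4, 0.5, -0.1]
gripper_width: -0.001
grasp_force: 0.0
```

Run:
```python
from plant import *
from h import *
go(state(),"left",.1)
```

```text
left at [0.5597 0.0056] cm [-34.01  -2.59   8.44] rot [-0.001 -0.    -0.   ]
t 0.9 tcp [0.3749 0.2923 0.1844] F [ 0.4  0.5 -0.1]
```

Request:
{"method": "send_rows", "body": {"steps": [{"translation":[-4.5,-0.3,0.5],"delta_rot":[0,0,0],"jaw":0},{"translation":[-9.3,-0.7,1.5],"delta_rot":[0,0,0],"jaw":0},{"translation":[-14,-1.1,2.5],"delta_rot":[0,0,0],"jaw":0},{"translation":[-18.8,-1.4,3.5],"delta_rot":[0,0,0],"jaw":0},{"translation":[-23.5,-1.8,4.5],"delta_rot":[0,0,0],"jaw":0},{"translation":[-28.2,-2.2,5.5],"delta_rot":[0,0,0],"jaw":0},{"translation":[-32,-2.4,6.3],"delta_rot":[0,0,0],"jaw":0},{"translation":[-34,-2.6,7],"delta_rot":[0,0,0],"jaw":0}]}}

```text
time: 1.7
tool_pos: [0.5604, 0.0048, 0.1144]
tool_rot: [-0.0, 0.446, 0.895, -0.0]
contact_force: [0.6, -0.2, 0.4]
gripper_width: -0.0
grasp_force: 0.0
```

Run:
```python
from plant import *
from h import *
import cv2
f=grab_frame("side")
a=cv2.resize(f["pixels"][165:300,170:380],None,fx=3.5,fy=3.5,interpolation=cv2.INTER_CUBIC)
cv2.imwrite("pics/above.png",a)
go(state(),"left",.078)
```

```text
left at [0.5597 0.0056] cm [0.22 0.07 3.53] rot [-0.002  0.    -0.004]
t 1.75 tcp [0.5605 0.0035 0.1134] F [-1.1 -1.5  0.5]
```

View pics/above.png

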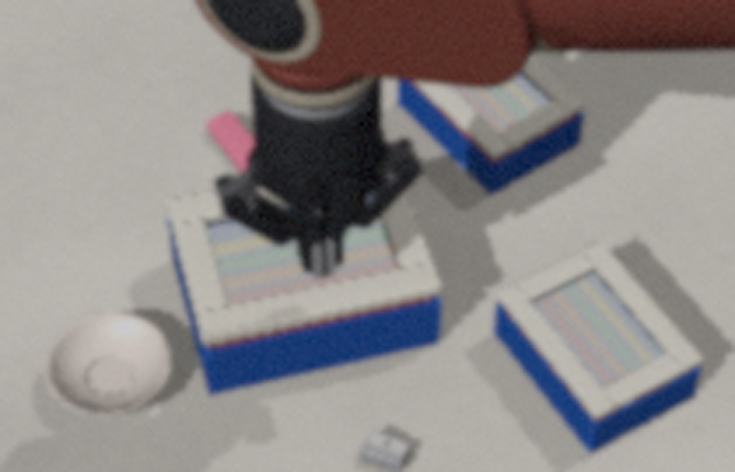

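The closed fingertips are above the left section, at about (322,265) in the crop. Now I'll press.

Request:
{"method": "send_rows", "body": {"steps": [{"translation":[0.1,0,1.5],"delta_rot":[0,0,0],"jaw":0},{"translation":[0.1,0,2.7],"delta_rot":[0,0,0],"jaw":0},{"translation":[0.1,0,3.2],"delta_rot":[0,0,0],"jaw":0},{"translation":[0.1,0,3.5],"delta_rot":[0,0,0],"jaw":0},{"translation":[0.1,0,3.7],"delta_rot":[0,0,0],"jaw":0},{"translation":[0.1,0,3.9],"delta_rot":[0,0,0],"jaw":0},{"translation":[0.1,0,4.0],"delta_rot":[0,0,0],"jaw":0},{"translation":[0.1,0,4.0],"delta_rot":[0,0,0],"jaw":0}]}}

```text
time: 2.55
tool_pos: [0.5592, 0.0087, 0.0759]
tool_rot: [0.0, 0.445, 0.896, 0.0]
contact_force: [-2.2, 1.3, 2.4]
gripper_width: 0.004
grasp_force: 1.3
```

Request:
{"method": "send_rows", "body": {"steps": [{"translation":[0,0,0.1],"delta_rot":[0,0,0],"jaw":0},{"translation":[0,0,0.2],"delta_rot":[0,0,0],"jaw":0},{"translation":[0,0,0.3],"delta_rot":[0,0,0],"jaw":0},{"translation":[0,0,0.4],"delta_rot":[0,0,0],"jaw":0},{"translation":[0,0,0.5],"delta_rot":[0,0,0],"jaw":0},{"translation":[0,0,0.5],"delta_rot":[0,0,0],"jaw":0},{"translation":[0,0,0.5],"delta_rot":[0,0,0],"jaw":0},{"translation":[0,0,0.5],"delta_rot":[0,0,0],"jaw":0}]}}

```text
time: 3.35
tool_pos: [0.5588, 0.0084, 0.0702]
tool_rot: [-0.0, 0.445, 0.896, -0.0]
contact_force: [0.4, 0.1, 1.0]
gripper_width: 0.0
grasp_force: 0.0
```

Run:
```python
from plant import *
from h import *
go(state(),"left",.1)
```

```text
left at [0.5597 0.0056] cm [-0.27 -0.1  -2.98] rot [-0. -0. -0.]
t 3.35 tcp [0.5588 0.0084 0.0702] F [0.4 0.1 1. ]
```

Request:
{"method": "send_rows", "body": {"steps": [{"translation":[0,0,0.15],"delta_rot":[0,0,0],"jaw":0},{"translation":[0,0,0.15],"delta_rot":[0,0,0],"jaw":0},{"translation":[0,0,-1.5],"delta_rot":[0,0,0],"jaw":0},{"translation":[0,0,-3],"delta_rot":[0,0,0],"jaw":0},{"translation":[-2,2.6,-3],"delta_rot":[0,0,0],"jaw":0},{"translation":[-4.5,6,-3],"delta_rot":[0,0,0],"jaw":0},{"translation":[-5.4,7.2,-3],"delta_rot":[0,0,0],"jaw":0},{"translation":[-5.4,7.2,-3],"delta_rot":[0,0,0],"jaw":0}]}}

```text
time: 4.15
tool_pos: [0.651, 0.0087, 0.1012]
tool_rot: [0.001, 0.445, 0.896, 0.0]
contact_force: [-1.1, 0.0, -0.4]
gripper_width: 0.0
grasp_force: 0.0
```

Run:
```python
from plant import *
from h import *
go(state(),"back",.07)
```

```text
back at [0.6486 0.0091] cm [ 0.18 -0.16  3.12] rot [ 0.002  0.001 -0.   ]
t 4.15 tcp [0.651  0.0087 0.1012] F [-1.1  0.  -0.4]
```

Request:
{"method": "send_rows", "body": {"steps": [{"translation":[0.1,-0.1,1.5],"delta_rot":[0,0,0],"jaw":0},{"translation":[0.1,-0.1,2.2],"delta_rot":[0,0,0],"jaw":0},{"translation":[0.1,-0.1,2.5],"delta_rot":[0,0,0],"jaw":0},{"translation":[0.1,-0.1,2.7],"delta_rot":[0,0,0],"jaw":0},{"translation":[0.1,-0.1,2.9],"delta_rot":[0,0,0],"jaw":0},{"translation":[0.1,-0.1,3.1],"delta_rot":[0,0,0],"jaw":0},{"translation":[0.1,-0.1,3.2],"delta_rot":[0,0,0],"jaw":0},{"translation":[0.1,-0.1,3.2],"delta_rot":[0,0,0],"jaw":0}]}}

```text
time: 4.95
tool_pos: [0.6473, 0.0091, 0.07]
tool_rot: [-0.0, 0.445, 0.896, -0.0]
contact_force: [-4.5, 0.9, 8.7]
gripper_width: 0.001
grasp_force: 3.9
```

Run:
```python
from plant import *
from h import *
go(state(),"right",.1)
```

```text
right at [ 0.6213 -0.0756] cm [-5.18 -7.2  -2.99] rot [-0.001 -0.001 -0.   ]
t 4.95 tcp [0.6473 0.0091 0.07  ] F [-4.5  0.9  8.7]
```

Request:
{"method": "send_rows", "body": {"steps": [{"translation":[0,0,0.15],"delta_rot":[0,0,0],"jaw":0},{"translation":[0,0,0.15],"delta_rot":[0,0,0],"jaw":0},{"translation":[0,0,-1.5],"delta_rot":[0,0,0],"jaw":0},{"translation":[0,0,-3],"delta_rot":[0,0,0],"jaw":0},{"translation":[-1.8,-2.5,-3],"delta_rot":[0,0,0],"jaw":0},{"translation":[-4.3,-6,-3],"delta_rot":[0,0,0],"jaw":0},{"translation":[-5.2,-7.2,-3],"delta_rot":[0,0,0],"jaw":0},{"translation":[-5.2,-7.2,-3],"delta_rot":[0,0,0],"jaw":0}]}}

```text
time: 5.75
tool_pos: [0.6216, -0.0776, 0.0992]
tool_rot: [0.001, 0.446, 0.895, 0.0]
contact_force: [-0.1, 0.3, 0.1]
gripper_width: -0.004
grasp_force: 0.0
```

Run:
```python
from plant import *
from h import *
go(state(),"right",.07)
```

```text
right at [ 0.6213 -0.0756] cm [0.18 0.1  2.92] rot [ 0.001  0.001 -0.003]
t 5.75 tcp [ 0.6216 -0.0776  0.0992] F [-0.1  0.3  0.1]
```

Request:
{"method": "send_rows", "body": {"steps": [{"translation":[0.1,0,1.3],"delta_rot":[0,0,0],"jaw":0},{"translation":[0.1,0,2.0],"delta_rot":[0,0,0],"jaw":0},{"translation":[0.1,0,2.3],"delta_rot":[0,0,0],"jaw":0},{"translation":[0.1,0,2.5],"delta_rot":[0,0,0],"jaw":0},{"translation":[0.1,0,2.7],"delta_rot":[0,0,0],"jaw":0},{"translation":[0.1,0,2.9],"delta_rot":[0,0,0],"jaw":0},{"translation":[0.1,0,3.1],"delta_rot":[0,0,0],"jaw":0},{"translation":[0.1,0,3.1],"delta_rot":[0,0,0],"jaw":0}]}}

```text
time: 6.55
tool_pos: [0.621, -0.0745, 0.0699]
tool_rot: [-0.001, 0.445, 0.896, 0.0]
contact_force: [-8.2, 3.2, 12.8]
gripper_width: -0.002
grasp_force: 6.6
```

Run:
```python
from plant import *
from h import *
go(state(),"front",.1)
```

```text
front at [ 0.5324 -0.0791] cm [ 5.   -7.34 -2.99] rot [-0.001 -0.002  0.   ]
t 6.55 tcp [ 0.621  -0.0745  0.0699] F [-8.2  3.2 12.8]
```

Request:
{"method": "send_rows", "body": {"steps": [{"translation":[0,0,-0.3],"delta_rot":[0,0,0],"jaw":0},{"translation":[0,0,-1.5],"delta_rot":[0,0,0],"jaw":0},{"translation":[0,0,-3],"delta_rot":[0,0,0],"jaw":0},{"translation":[1.8,-2.5,-3],"delta_rot":[0,0,0],"jaw":0},{"translation":[4.2,-6.2,-3],"delta_rot":[0,0,0],"jaw":0},{"translation":[5,-7.3,-3],"delta_rot":[0,0,0],"jaw":0},{"translation":[5,-7.3,-3],"delta_rot":[0,0,0],"jaw":0},{"translation":[5,-7.3,-3],"delta_rot":[0,0,0],"jaw":0}]}}

```text
time: 7.35
tool_pos: [0.5336, -0.0796, 0.0986]
tool_rot: [0.001, 0.445, 0.896, 0.0]
contact_force: [-0.1, 0.1, -0.4]
gripper_width: -0.001
grasp_force: 0.0
```

Run:
```python
from plant import *
from h import *
go(state(),"front",.07)
```

```text
front at [ 0.5324 -0.0791] cm [ 0.12 -0.07  2.86] rot [ 0.002  0.002 -0.   ]
t 7.35 tcp [ 0.5336 -0.0796  0.0986] F [-0.1  0.1 -0.4]
```

Request:
{"method": "send_rows", "body": {"steps": [{"translation":[0,0,1.3],"delta_rot":[0,0,0],"jaw":0},{"translation":[0,0,1.9],"delta_rot":[0,0,0],"jaw":0},{"translation":[0,0,2.2],"delta_rot":[0,0,0],"jaw":0},{"translation":[0,0,2.4],"delta_rot":[0,0,0],"jaw":0},{"translation":[0,0,2.6],"delta_rot":[0,0,0],"jaw":0},{"translation":[0,0,2.8],"delta_rot":[0,0,0],"jaw":0},{"translation":[0,0,2.9],"delta_rot":[0,0,0],"jaw":0},{"translation":[0,0,2.9],"delta_rot":[0,0,0],"jaw":0}]}}

```text
time: 8.15
tool_pos: [0.5325, -0.0792, 0.0699]
tool_rot: [-0.001, 0.445, 0.896, -0.0]
contact_force: [-6.5, 1.4, 10.4]
gripper_width: -0.004
grasp_force: 5.3
```

Request:
{"method": "send_rows", "body": {"steps": [{"translation":[0,0,-0.3],"delta_rot":[0,0,0],"jaw":0},{"translation":[0,0,-3],"delta_rot":[0,0,0],"jaw":0},{"translation":[0,0,-7],"delta_rot":[0,0,0],"jaw":0},{"translation":[2,0.5,-11],"delta_rot":[0,0,0],"jaw":0},{"translation":[6,1.5,-13],"delta_rot":[0,0,0],"jaw":0},{"translation":[10.5,2.6,-14],"delta_rot":[0,0,0],"jaw":0},{"translation":[15,3.8,-15],"delta_rot":[0,0,0],"jaw":0},{"translation":[19.5,5,-15],"delta_rot":[0,0,0],"jaw":0}]}}

```text
time: 8.95
tool_pos: [0.4545, 0.1076, 0.2202]
tool_rot: [0.002, 0.445, 0.895, 0.001]
contact_force: [-0.1, 1.1, 0.8]
gripper_width: -0.001
grasp_force: 0.0
```

Request:
{"method": "send_rows", "body": {"steps": [{"translation":[4.5,1.2,0],"delta_rot":[0,0,0],"jaw":0},{"translation":[9,2.4,0],"delta_rot":[0,0,0],"jaw":0},{"translation":[13.5,3.6,0],"delta_rot":[0,0,0],"jaw":0},{"translation":[17,4.5,0],"delta_rot":[0,0,0],"jaw":0},{"translation":[19,5,0],"delta_rot":[0,0,0],"jaw":0},{"translation":[19,5,0],"delta_rot":[0,0,0],"jaw":0},{"translation":[19,5,0],"delta_rot":[0,0,0],"jaw":0},{"translation":[19,5,0],"delta_rot":[0,0,0],"jaw":0}]}}

```text
time: 9.75
tool_pos: [0.3799, 0.287, 0.2182]
tool_rot: [0.0, 0.445, 0.895, -0.0]
contact_force: [0.4, 0.2, 0.3]
gripper_width: 0.002
grasp_force: 0.0
```

Run:
```python
from plant import *
from h import *
import pickle
for n in("top","side"):
    f=grab_frame(n);g=pickle.load(open(n+"0.pkl","rb"))
    for tag,F in(("before",g),("after",f)):
        P=cloud(F);z=P[...,2];c,d=np.cos(A),np.sin(A)
        L=(P[...,:2]-C)@np.array([[c,-d],[d,c]])   # box frame
        ok=F["range_z"]>0
        o={}
        for k,(x,y,hx,hy) in dict(front=(-.069,0,.007,.03),back=(.069,0,.007,.03),left=(0,.049,.07,.007),right=(0,-.049,.07,.007)).items():
            m=ok&(abs(L[...,0]-x)<hx)&(abs(L[...,1]-y)<hy)&(z>.03)&(z<.08);o[k]=(round(float(np.median(z[m]))*1000,1),int(m.sum()))
        m=((z>.04)&(z<.075)&ok&(np.hypot(L[...,0],L[...,1])<.12)).astype(np.uint8)
        r=cv2.minAreaRect((P[m>0][:,:2]*1000).astype(np.float32))
        print(n,tag,o,r)
    if n=="side": cv2.imwrite("pics/after.png",cv2.resize(f["pixels"][165:300,170:380],None,fx=3.5,fy=3.5,interpolation=cv2.INTER_CUBIC))
go(state(),"front",.1)
```

```text
top before {'front': (64.1, 140), 'back': (64.1, 131), 'left': (64.2, 317), 'right': (64.2, 305)} ((590.3878784179688, -35.450653076171875), (160.64862060546875, 119.98434448242188), 37.09403610229492)
top after {'front': (55.9, 132), 'back': (56.4, 123), 'left': (56.2, 314), 'right': (56.1, 302)} ((590.460693359375, -35.37901306152344), (160.97886657714844, 119.90946197509766), 37.03315353393555)
side before {'front': (64.0, 117), 'back': (63.7, 125), 'left': (62.8, 410), 'right': (63.5, 275)} ((590.5565185546875, -34.68914794921875), (160.46127319335938, 124.24752807617188), 37.26559066772461)
side after {'front': (nan, 0), 'back': (55.3, 124), 'left': (55.5, 221), 'right': (55.6, 228)} ((597.2440185546875, -30.69078826904297), (144.69351196289062, 123.72875213623047), 37.02875518798828)
front at [ 0.5324 -0.0791] cm [-38.38  -9.92  11.83] rot [-0.     0.    -0.002]
t 9.85 tcp [0.38   0.2869 0.2182] F [ 1.  -0.7 -0.3]
  return _methods._mean(a, axis=axis, dtype=dtype,
  ret = ret.dtype.type(ret / rcount)
```

View pics/after.png

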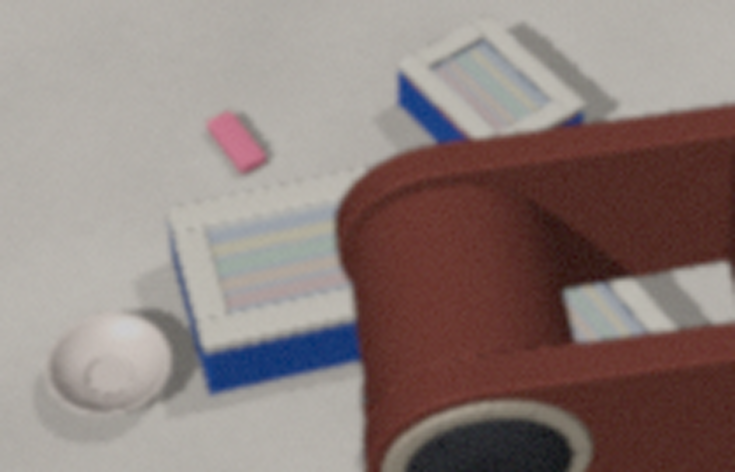

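All four sections now read 56 mm in the top view, so they are shut. The box has not moved. In the crop the red seal is gone along the left side (210–350, 345), and the dish and eraser are where they were. The hand is clear, so I'll hand in.

```bash
python3 -c "
from plant import *
print(job_done())"
```

```text
the job is handed in; nothing more can be done
None
```

All four rim sections of the large blue pencil box are snapped shut (each measured about 56 mm high, down from 64 mm), the box did not move, the hand is clear, and the job was handed in at about 10 s.

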